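Slide the marble strip out to the gauge and hold it

ROBOT

A 7-joint arm with a two-finger parallel gripper is mounted at the origin on the work surface. World frame = base frame: x ahead of the robot, y to its left, z up, the work surface at z = 0. Lengths are in m, angles in rad, forces in N, time in s.
With the tool pointing down it reaches from about 0.35 to 0.9 m from the base axis. Payload 7.2 kg.
Tool frame: the origin (TCP) lies on the centre line of the jaws, within the pads' length; the fingertips stand 17 mm ahead of it and the grasp point (between the pads) lies 2 mm behind it; z points along the fingers, y is the line along which they close (so a half turn about z gives the same grasp; the last joint's range is limited). The gripper opens to 88 mm and grips with 3 to 60 N. Pads are 20 mm wide; open, the fingers measure 115 mm over their backs; the gripper's body (75 mm by 178 mm) begins 61 mm behind the grasp point.
Start: joints at [-1.17, 0.411, -0.013, 1.596, 0.006, 1.134, -0.082], TCP at [0.282, 0.558, 0.24] pointing down, gripper open.
Joint ranges: [-2.95, 2.95], [-0.29, 1.99], [-1.47, 1.44], [0.14, 2.54], [-1.03, 4.17], [0.13, 1.85], [-2.86, 2.86]. Speed limits (rad/s): [2.39, 2.39, 3.01, 3.01, 3.14, 3.14, 3.14].

INTERFACE

Orientations are given as a 3x3 rotation matrix whose columns are the frame's x, y, z axes.
In Python, from plant import arm gives the robot as it stands.
- The arm moves only by the shell command python3 -m creep 'ROWS' [FORCE]. ROWS is JSON, a list of rows, each a list of 3 entries, a list of its own where there are three numbers: the finger opening in cm, from 0 to 8.78, then the shift along the tool's x, y, z in cm, then the turn, a rotation vector about the tool's x, y, z in degrees. A call has 1 to 8 rows; each row shifts and turns the commanded pose from where the row before left it, along the tool's axes as they then stand; what a row does not reach is not made up. A row lasts 1/10 s, in which the tool goes at most 50 mm and 8.59 degrees, less where a joint would pass 70% of its speed; a pose out of reach is approached as far as the arm can. A call is refused whole if a number of a shift passes 5 or a number of a turn 8.59, either way. A call with a gripper value outside its range is refused whole. The fingers move at their own pace and stop on an object; FORCE is the grip in N (left out, the last holds). Time passes only in rows, so rows that do not move let the fingers close. It gives the time, the measured TCP pose, the force, the opening and the grip force at its end, in the units of the state.
- arm.observe(): the state, without advancing time (a new reading comes with each control period).
- arm.camera(name): name is "scene" or "top" or "wrist"; returns the picture (400x640x3 uint8, red, green, blue); there is no depth.
- arm.camera_info(name): a dict with "fx", "fy", "cx", "cy" (pixels), "R" (3x3) and "t" (3): a world point X has camera coordinates R X + t; the wrist camera has in their place "T_tool_cam" (4x4, takes a point from camera to tool coordinates, whose origin is the TCP and whose axes are the flange's). Camera axes: x right, y down, z forward; pixel columns grow to the right and rows downward; lengths in m; the calibration is good to about 2 mm. The wrist camera is an equidistant fisheye: a pixel r from the principal point sees the ray r / f radians off the axis. A picture is of the moment at which its call begins: read the wrist's pose just before it. camera_info takes no time and is no camera call.
- arm.sign_off(): hands the job in; it is judged then, once.
The state is a dict: "clock": time; "joints": joint angles; "joint_vel": joint speeds; "effort": joint torques, N m; "tcp_pos": TCP position; "orientation": TCP orientation; "contact_force": force on the tool from outside, world axes, zero at the start; "torque": the same for the moment, N m; "finger_gap": opening from 0.0 (shut) to 1.0 (fully open); "grip_force": force on a finger pad.
Only numpy, scipy, OpenCV 4.12 (cv2) and the standard library are available. Lean on these libraries where they do the work, as an engineer would, in place of code of your own. Each camera call takes 0.05 s, during which the arm holds its last target. There are 200 camera calls.

TASK

A mason's mallet stands in the way at the end of the stone block: move it away and stand it upright on the plywood pad, without knocking it over. Then slide the marble strip, without lifting it off the block, straight out over the block's end, square to it, until the strip's leading end is level with the gauge's blade; at that overhang it would tip off, so keep hold of the strip and finish the program while still holding it level on the block at the mark. Leave the chisel, brush and vase alone.

Things in the scene. Friction and masses are not known exactly. Their poses are not given: they have to be found in the camera images.
- block: Grey stone block, fixed to the bench, 260 x 150 x 60 mm high (x, y, z). Origin at the centre of its underside; top at 60 mm. Its x axis points along its length in the direction the strip is to slide (out over its end at x = +130 mm), to the robot's left, with some yaw. The underside of the strip lies on its top.
- strip: White marble strip, 280 x 50 x 15 mm thick, 0.45 to 0.7 kg, loose on the block, roughly along the block's x, its leading end 20 to 50 mm past the block's end. Origin: centre of underside; x towards the leading end, z up. It tips once over 140 mm hangs out; the mark asks for 165 to 190 mm. Can be pinched across its width from above near its rear end.
- strip_end (a point): Centre of the top edge of the strip's leading end (strip frame x = +140 mm, z = +15 mm).
- gauge: Steel gauge fixed beside the strip's path, on the side away from the robot: 50 mm square foot, 12 mm post 88 mm high, level blade 6 mm thick at 62 to 74 mm height reaching 50 mm from the post towards the path; its tip stays 10 mm or more beside the strip. Origin under the post at bench level; axes parallel to the block's; the blade is centred on x = 0, along +y: the mark is this plane x = 0.
- mallet: Mason's round mallet standing on its head on the bench in the strip's path, 75 to 115 mm beyond the block's end: dark steel head 50 to 56 mm across, 45 mm high; wooden handle pointing up, 25 mm across from 45 to 145 mm height, top at 165 mm. 0.55 to 0.85 kg. Origin at the centre of its underside, z up the handle.
- pad: Square plywood pad fixed on the bench, 130 x 130 x 12 mm, to the robot's left. Origin at the centre of its underside.
- chisel: Loose steel chisel, 225 mm long, about 12 mm thick, lying on the bench to the right, behind the rear end of the strip. Not to be disturbed. Origin near its middle on the bench, x along it.
- brush: Loose flat brush with a wooden handle, 180 mm long, 60 mm wide, 18 mm thick, lying on the bench at the far left. Not to be disturbed. Origin on its underside in the brush half.
- vase: Small loose white stone vase, 88 mm across, 125 mm high, standing on the bench beyond the block. Not to be disturbed. Origin at the centre of its underside.
Things that resemble listed ones, but are neither listed nor needed, are in the scene too. Several things have the shape of the pad; the one meant has the colours described above.

How it is judged:
By the outcome, as a careful person would: the job done as asked, in the order asked, and still so for the second after the job is handed in, while the arm keeps its last pose, push and grip.
It also fails if it takes over 58 s, if anything falls off the work surface, if the arm or the gripper's body presses on something with over 40 N, if the wrist force passes 120 N, or if a joint passes its speed limit or range.

## Working session

There is one attempt and no reset: what is moved stays moved. The work goes in short steps, Python scripts to look and compute and a shell command to move; the robot and the scene stay as the last step left them, time stands still between calls to the robot, and variables do not carry over. Pictures are saved under pics/ and viewed, at most 10 in all, crops included, and the job is handed in when it is done.

```bash
mkdir -p pics; cat > h.py <<'E'
import numpy as np, cv2, json
from plant import arm
def ray(name,u,v):
    c=arm.camera_info(name)
    R=np.array(c["R"]);t=np.array(c["t"])
    d=R.T@np.array([(u-c["cx"])/c["fx"],(v-c["cy"])/c["fy"],1.0])
    return -R.T@t,d
def plane(name,u,v,z):
    o,d=ray(name,u,v); return o+d*(z-o[2])/d[2]
def proj(name,X):
    c=arm.camera_info(name); p=np.array(c["R"])@np.array(X)+np.array(c["t"])
    return np.array([c["fx"]*p[0]/p[2]+c["cx"],c["fy"]*p[1]/p[2]+c["cy"]])
def save(name,f):
    im=arm.camera(name); cv2.imwrite('pics/'+f,im[:,:,::-1]); return im
E
python3 - <<'E'
from h import *
np.set_printoptions(precision=4,suppress=True)
for n in("scene","top"):
    save(n,n+'0.png'); c=arm.camera_info(n); R=np.array(c["R"]);print(n,-R.T@np.array(c["t"]),R[2],c["fx"])
s=arm.observe();print(s["clock"],s["tcp_pos"],np.array(s["orientation"]),s["finger_gap"],s["contact_force"])
E
```

```text
scene [ 0.9329 -0.7555  1.1441] [-0.3068  0.5464 -0.7793] 496.62080870083633
top [0.4189 0.0051 1.1153] [ 0.094  -0.0113 -0.9955] 375.1646632794755
0.1 [0.2822 0.5572 0.2389] [[-0.8921  0.4518 -0.0006]
 [ 0.4518  0.8921 -0.0013]
 [-0.0001 -0.0014 -1.    ]] 0.9997883201544334 [-0.189  -0.2018 -0.0789]
```

View pics/scene0.png

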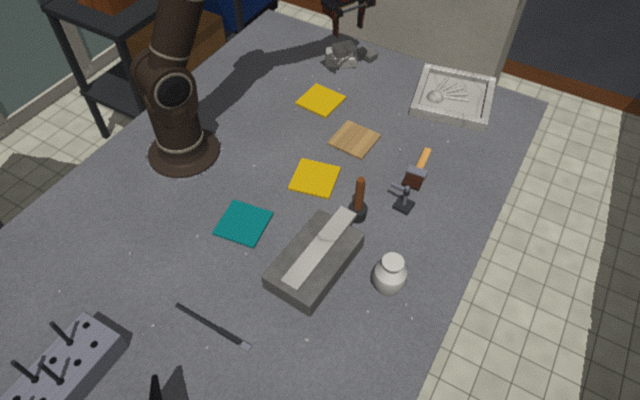

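View pics/top0.png

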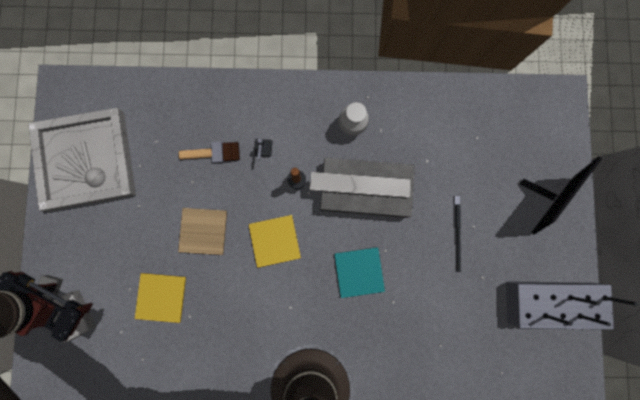

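The scene camera shows the mallet at (359,200), gauge at (403,200), strip from (350,212) to (290,280), and plywood pad at (354,139). The top camera shows the mallet at (295,178), gauge at (261,150), strip at (310–410,185), and pad at (202,231).

Possible mix-ups (top pixels):
- **Pad:** plywood (202,231), yellow (275,241), yellow (160,298), teal (359,272). I choose the plywood one.
- **Mallet:** upright mallet (295,178), brush (210,154). I choose the upright one.

Next is a close crop with masks.

```bash
python3 - <<'E'
from h import *
np.set_printoptions(precision=4,suppress=True)
t=cv2.imread('pics/top0.png');s=cv2.imread('pics/scene0.png')
a=cv2.resize(t[130:260,175:425],None,fx=3.1,fy=3.1,interpolation=cv2.INTER_CUBIC)[:290]
a=cv2.resize(t[130:225,235:425],(780,390),interpolation=cv2.INTER_CUBIC)
b=cv2.resize(s[165:215,335:425],(360,200),interpolation=cv2.INTER_CUBIC)
c=cv2.resize(s[115:165,320:390],(280,200),interpolation=cv2.INTER_CUBIC)
o=np.zeros((600,780,3),np.uint8);o[:390]=a;o[395:595,:360]=b;o[395:595,400:680]=c
cv2.imwrite('pics/crop1.png',o)
def comp(name,m,seed):
    n,l,st,ce=cv2.connectedComponentsWithStats(m.astype(np.uint8)); k=l[seed[1],seed[0]]; return l==k,st[k]
def quad(m):
    c=max(cv2.findContours(m.astype(np.uint8),0,2)[0],key=cv2.contourArea); return cv2.minAreaRect(c)
for n,im,ps,ss in(("top",t,(202,231),(380,187)),("scene",s,(354,139),(320,250))):
    h=cv2.cvtColor(im,cv2.COLOR_BGR2HSV)
    m,st=comp(n,(h[...,0]>8)&(h[...,0]<22)&(h[...,1]>60)&(h[...,2]>90),ps)
    M=cv2.moments(m.astype(np.uint8),True);print(n,'pad',st,plane(n,M['m10']/M['m00'],M['m01']/M['m00'],.012))
    if n=="top": print([plane(n,*p,.012)[:2] for p in cv2.boxPoints(quad(m))])
    m,st=comp(n,(h[...,2]>150)&(h[...,1]<60),ss)
    q=cv2.boxPoints(quad(m));print('strip',st,q); 
    for p in q: print(plane(n,*p,.075))
    print('gray',h[ss[1]+15,ss[0]],h[ss[1],ss[0]])
E
```

```text
top pad [ 179  208   48   47 1968] [0.4436 0.323  0.012 ]
[array([0.3836, 0.3908]), array([0.5141, 0.3855]), array([0.5044, 0.2548]), array([0.3739, 0.2616])]
strip [ 311  173   99   24 1571] [[309.9529 188.6117]
 [311.247  171.7882]
 [410.047  179.3882]
 [408.7529 196.2117]]
[0.5647 0.0099 0.075 ]
[0.6124 0.007  0.075 ]
[ 0.5951 -0.2712  0.075 ]
[ 0.5473 -0.267   0.075 ]
gray [23 11 96] [ 15   6 177]
scene pad [ 327  120   54   40 1189] [0.4487 0.3136 0.012 ]
strip [ 281  206   75   83 1721] [[280.5548 279.0205]
 [342.011  203.1041]
 [356.6534 214.9576]
 [295.1972 290.874 ]]
[ 0.5485 -0.2699  0.075 ]
[0.5645 0.0155 0.075 ]
[ 0.6182 -0.0004  0.075 ]
[ 0.5966 -0.2793  0.075 ]
gray [ 23  19 109] [ 15  14 179]
```

View pics/crop1.png

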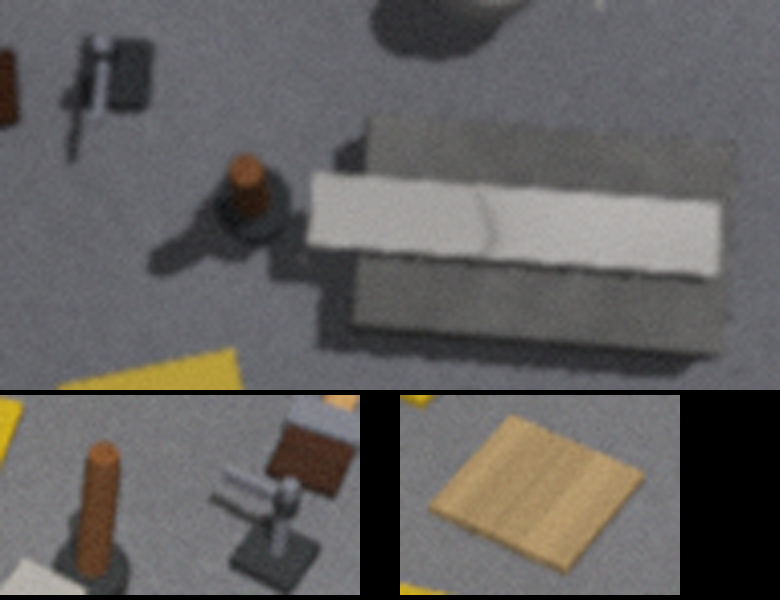

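The crop confirms the plywood pad and the mallet (handle top at crop (247,165), head at (252,208)). It also shows the gauge blade at crop x≈101 (y 45–112) and the block's top corners at (368,118), (732,140), (718,352) and (355,325).

```bash
cat > m.py <<'E'
from h import *
np.set_printoptions(precision=4,suppress=True)
T=lambda x,y:(235+(x+.5)/4.105-.5,130+(y+.5)/4.105-.5)
S=lambda x,y:(335+(x+.5)/4-.5,165+(y-395+.5)/4-.5)
def two(a,b):
    (o1,d1),(o2,d2)=ray("top",*a),ray("scene",*b)
    k=np.linalg.lstsq(np.c_[d1,-d2],o2-o1,rcond=None)[0]; p,q=o1+k[0]*d1,o2+k[1]*d2
    return (p+q)/2,np.linalg.norm(p-q)
E
python3 - <<'E'
from m import *
B=[plane("top",*T(*p),.06)[:2] for p in((368,118),(732,140),(718,352),(355,325))];B=np.array(B)
print('block',B,np.linalg.norm(B-np.roll(B,-1,0),axis=1))
c=B.mean(0);d=(B[0]+B[3]-B[1]-B[2]);yaw=np.degrees(np.arctan2(d[1],d[0]));print(c,yaw)
print('blade top end/tip',plane("top",*T(101,45),.074),plane("top",*T(101,112),.074))
print('blade 2view tip',two(T(101,112),S(227,470)))
print('post top',two(T(101,42),S(288,482)))
print('mallet top',two(T(246,165),S(104,450)),plane("top",*T(246,165),.165),plane("scene",*S(104,450),.165))
print('head',plane("top",*T(252,206),.045),'mallet head edges',plane("top",*T(217,206),.045),plane("top",*T(289,206),.045))
E
```

```text
block [[ 0.6546 -0.0296]
 [ 0.6431 -0.2839]
 [ 0.4947 -0.2726]
 [ 0.5097 -0.0223]] [0.2545 0.1489 0.2508 0.1451]
[ 0.5755 -0.1521] 86.98274261332591
blade top end/tip [0.6997 0.1554 0.074 ] [0.6527 0.1541 0.074 ]
blade 2view tip (array([0.6517, 0.1534, 0.0725]), np.float64(0.00316342322716911))
post top (array([0.697 , 0.1528, 0.087 ]), np.float64(0.002861448042867235))
mallet top (array([0.5989, 0.049 , 0.1654]), np.float64(0.0025267791812786495)) [0.6001 0.0497 0.165 ] [0.5979 0.0484 0.165 ]
head [0.5939 0.0506 0.045 ] mallet head edges [0.5935 0.0752 0.045 ] [0.5943 0.0247 0.045 ]
```

Everything agrees with the given sizes: mallet about (0.597, 0.050), pad (0.446, 0.319), blade y≈0.154. Next I move above the mallet.

```bash
python3 -m creep '[[8.78,[-2,-1.2,0],[0,0,0]],[8.78,[-4,-2.4,0],[0,0,0]],[8.78,[-4,-2.4,0],[0,0,0]],[8.78,[-4,-2.4,0],[0,0,0]],[8.78,[-4,-2.4,0],[0,0,0]],[8.78,[-4,-2.4,0],[0,0,0]],[8.78,[-4,-2.4,0],[0,0,0]],[8.78,[-4,-2.4,0],[0,0,0]]]' 20
python3 -m creep '[[8.78,[-4,-2.4,0],[0,0,0]],[8.78,[-4,-2.4,0],[0,0,0]],[8.78,[-4,-2.4,0],[0,0,0]],[8.78,[-4,-2.4,0],[0,0,0]],[8.78,[-2,-1.3,0],[0,0,0]],[8.78,[0,0,0],[0,0,0]],[8.78,[0,0,0],[0,0,0]]]'
cat >> m.py <<'E'
def to(X,goal_y=None):
    s=arm.observe();R=np.array(s["orientation"]);p=np.array(s["tcp_pos"])
    print("t",round(s["clock"],2),"tcp",p,"yaw y",np.degrees(np.arctan2(R[1,1],R[0,1])),"tilt",R[:,2],"F",np.array(s["contact_force"]),"gap",s["finger_gap"]*8.78,s["grip_force"])
    print("need cm tool",R.T@(np.array(X)-p)*100)
def wray(u,v,s):
    c=arm.camera_info("wrist");M=np.array(c["T_tool_cam"]);x,y=(u-c["cx"])/c["fx"],(v-c["cy"])/c["fy"];r=np.hypot(x,y)
    d=np.array([np.sin(r)*x/r,np.sin(r)*y/r,np.cos(r)]);R=np.array(s["orientation"])
    return R@M[:3,3]+np.array(s["tcp_pos"]),R@M[:3,:3]@d
def wplane(u,v,z,s):
    o,d=wray(u,v,s); return o+d*(z-o[2])/d[2]
E
python3 - <<'E'
from m import *
import pickle
s=arm.observe();save("wrist","w1.png");pickle.dump(s,open("s1.pkl","wb"));to([.597,.05,.123])
E
```

```text
clock: 0.9
tcp_pos: [0.4692, 0.2596, 0.2395]
orientation: [[-0.892, 0.452, -0.0], [0.452, 0.892, -0.0], [0.0, -0.0, -1.0]]
contact_force: [0.4, 0.7, 0.4]
finger_gap: 0.998
grip_force: 0.0
clock: 1.6
tcp_pos: [0.5797, 0.0828, 0.2391]
orientation: [[-0.892, 0.453, -0.001], [0.453, 0.892, 0.0], [0.001, -0.0, -1.0]]
contact_force: [-1.3, -0.5, -0.2]
finger_gap: 0.998
grip_force: 0.0
t 1.65 tcp [0.5795 0.0839 0.2392] yaw y 63.186275829229615 tilt [-0.0011  0.0005 -1.    ] F [ 0.0957  0.12   -0.2664] gap 8.775633179449029 0.0
need cm tool [-3.1084 -2.2328 11.6183]
```

View pics/w1.png

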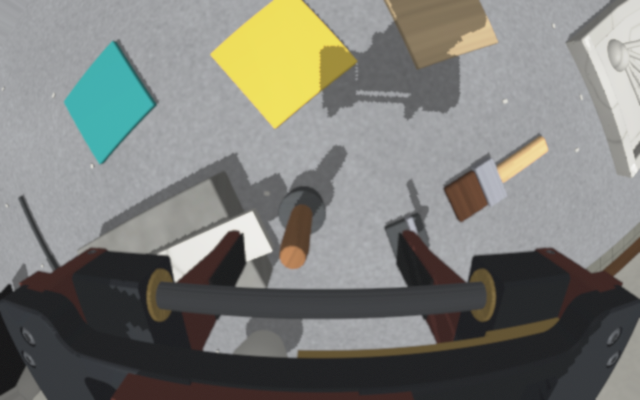

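The wrist view shows the mallet handle's top centre at (293,258) and its head around (302,207), between the open fingers. The strip's end is at (255,230).

```bash
python3 - <<'E'
from m import *
import pickle
s=pickle.load(open("s1.pkl","rb"))
print(wplane(293,258,.165,s),wplane(301,207,.045,s),wplane(278,207,.045,s),wplane(325,207,.045,s))
print('strip end corners',wplane(255,212,.075,s),wplane(273,252,.075,s))
print(wplane(412,226,.074,s))
E
```

```text
[0.5988 0.0504 0.165 ] [0.5906 0.0535 0.045 ] [0.5787 0.03   0.045 ] [0.603  0.0778 0.045 ]
strip end corners [0.5672 0.0129 0.075 ] [0.6154 0.0076 0.075 ]
[0.6579 0.1558 0.074 ]
```

```bash
python3 -m creep '[[8.78,[-1.6,-1.1,0],[0,0,0]],[8.78,[-1.6,-1.1,0],[0,0,0]],[8.78,[0,0,0],[0,0,0]],[8.78,[0,0,2],[0,0,0]],[8.78,[0,0,2.5],[0,0,0]],[8.78,[0,0,2.5],[0,0,0]],[8.78,[0,0,2.5],[0,0,0]],[8.78,[0,0,2],[0,0,0]]]'
python3 -m creep '[[8.78,[0,0,0],[0,0,0]],[6,[0,0,0],[0,0,0]],[4,[0,0,0],[0,0,0]],[3,[0,0,0],[0,0,0]],[2,[0,0,0],[0,0,0]],[1.5,[0,0,0],[0,0,0]],[1.5,[0,0,0],[0,0,0]],[1.5,[0,0,0],[0,0,0]]]' 40
```

```text
clock: 2.45
tcp_pos: [0.5974, 0.0514, 0.1233]
orientation: [[-0.893, 0.449, -0.001], [0.449, 0.893, 0.001], [0.002, 0.0, -1.0]]
contact_force: [1.1, 0.1, -0.1]
finger_gap: 0.999
grip_force: 0.0
clock: 3.25
tcp_pos: [0.5987, 0.0488, 0.1247]
orientation: [[-0.892, 0.452, 0.0], [0.452, 0.892, 0.0], [-0.0, 0.0, -1.0]]
contact_force: [0.3, -0.3, 0.2]
finger_gap: 0.4
grip_force: 0.0
```

```bash
python3 -c "
from m import *
to([.447,.319,.2])"
```

```text
t 3.25 tcp [0.5987 0.0488 0.1247] yaw y 63.13782996972893 tilt [ 0.0001  0.0001 -1.    ] F [ 0.3341 -0.3109  0.2046] gap 3.5142218251190758 0.0
need cm tool [25.7405 17.2535 -7.5268]
```

```bash
python3 -m creep '[[1.5,[0,0,0],[0,0,0]],[1.5,[0,0,0],[0,0,0]],[1.5,[0,0,0],[0,0,0]],[1.5,[0,0,0],[0,0,0]],[1.5,[0,0,0],[0,0,0]]]' 40
```

```text
clock: 3.75
tcp_pos: [0.5986, 0.0486, 0.1246]
orientation: [[-0.892, 0.452, -0.0], [0.452, 0.892, -0.0], [0.0, -0.0, -1.0]]
contact_force: [-0.5, -0.4, 0.9]
finger_gap: 0.274
grip_force: 40.0
```

```bash
python3 -m creep '[[1.5,[0,0,-0.5],[0,0,0]],[1.5,[0,0,-1],[0,0,0]],[1.5,[0,0,-1.5],[0,0,0]],[1.5,[0,0,-1.5],[0,0,0]],[1.5,[0,0,-0.5],[0,0,0]],[1.5,[1,0.67,0],[0,0,0]],[1.5,[2,1.33,0],[0,0,0]],[1.5,[2.5,1.7,0],[0,0,0]]]'
python3 -m creep '[[1.5,[2.5,1.7,0],[0,0,0]],[1.5,[2.5,1.7,0],[0,0,0]],[1.5,[2.5,1.7,0],[0,0,0]],[1.5,[2.5,1.7,0],[0,0,0]],[1.5,[2.5,1.7,0],[0,0,0]],[1.5,[2.5,1.7,0],[0,0,0]],[1.5,[2.5,1.7,0],[0,0,0]],[1.5,[2,1.3,0],[0,0,0]]]'
python3 -m creep '[[1.5,[0.7,0.2,0],[0,0,0]],[1.5,[0,0,0],[0,0,0]],[1.5,[0,0,0],[0,0,0]],[1.5,[0,0,0],[0,0,0]]]'
python3 -c "
from m import *
to([.447,.319,.1367])"
```

```text
clock: 4.55
tcp_pos: [0.5652, 0.1068, 0.1737]
orientation: [[-0.891, 0.454, -0.001], [0.454, 0.891, -0.001], [0.001, -0.001, -1.0]]
contact_force: [0.6, 0.2, -6.4]
finger_gap: 0.274
grip_force: 40.0
clock: 5.35
tcp_pos: [0.4493, 0.3148, 0.1738]
orientation: [[-0.893, 0.45, -0.002], [0.45, 0.893, -0.0], [0.002, -0.001, -1.0]]
contact_force: [0.6, 0.0, -6.1]
finger_gap: 0.275
grip_force: 40.0
clock: 5.75
tcp_pos: [0.4473, 0.3162, 0.1745]
orientation: [[-0.891, 0.453, 0.0], [0.453, 0.891, -0.001], [-0.0, -0.001, -1.0]]
contact_force: [-0.8, -0.9, -7.0]
finger_gap: 0.276
grip_force: 40.0
t 5.75 tcp [0.4473 0.3162 0.1745] yaw y 63.03535684403288 tilt [ 0.0002 -0.0007 -1.    ] F [-0.8329 -0.9425 -7.0254] gap 2.4260426322765443 39.99732932075858
need cm tool [0.1534 0.2434 3.7789]
```

```bash
python3 -m creep '[[1.5,[0,0,1],[0,0,0]],[1.5,[0,0,1.2],[0,0,0]],[1.5,[0,0,0.8],[0,0,0]],[1.5,[0,0,0.4],[0,0,0]],[1.5,[0,0,0.1],[0,0,0]],[1.5,[0,0,0],[0,0,0]],[1.5,[0,0,0],[0,0,0]]]'
python3 -m creep '[[1.5,[0,0,0.15],[0,0,0]],[1.5,[0,0,0.1],[0,0,0]],[1.5,[0,0,0],[0,0,0]]]'
```

```text
clock: 6.45
tcp_pos: [0.4469, 0.3177, 0.14]
orientation: [[-0.892, 0.452, 0.0], [0.452, 0.892, 0.0], [-0.0, 0.001, -1.0]]
contact_force: [0.1, 0.2, -7.2]
finger_gap: 0.276
grip_force: 40.0
clock: 6.75
tcp_pos: [0.4466, 0.3175, 0.1371]
orientation: [[-0.892, 0.452, -0.0], [0.452, 0.892, 0.0], [0.0, 0.0, -1.0]]
contact_force: [0.3, 0.4, -7.6]
finger_gap: 0.275
grip_force: 40.0
```

```bash
python3 -m creep '[[1.5,[0,0,0.1],[0,0,0]],[1.5,[0,0,0],[0,0,0]]]'
```

```text
clock: 6.95
tcp_pos: [0.4468, 0.3175, 0.1366]
orientation: [[-0.892, 0.452, 0.0], [0.452, 0.892, 0.0], [-0.0, 0.0, -1.0]]
contact_force: [-0.4, -0.6, -1.3]
finger_gap: 0.275
grip_force: 40.0
```

The force shows it has touched down. I'll open the fingers and rise.

```bash
python3 -m creep '[[2.7,[0,0,0],[0,0,0]],[3.2,[0,0,0],[0,0,0]],[4.5,[0,0,0],[0,0,0]],[6,[0,0,0],[0,0,0]],[8.78,[0,0,0],[0,0,0]],[8.78,[0,0,0],[0,0,0]],[8.78,[0,0,0],[0,0,0]],[8.78,[0,0,0],[0,0,0]]]' 20
python3 -m creep '[[8.78,[0,0,0],[0,0,0]],[8.78,[0,0,0],[0,0,0]],[8.78,[0,0,-1],[0,0,0]],[8.78,[0,0,-2],[0,0,0]],[8.78,[0,0,-3],[0,0,0]],[8.78,[0,0,-3],[0,0,0]],[8.78,[0,0,-2],[0,0,0]],[8.78,[0,0,-1],[0,0,0]]]'
```

```text
clock: 7.75
tcp_pos: [0.4466, 0.3175, 0.1361]
orientation: [[-0.892, 0.452, -0.0], [0.452, 0.892, 0.0], [0.0, 0.0, -1.0]]
contact_force: [0.5, -0.3, 0.8]
finger_gap: 0.871
grip_force: 0.0
clock: 8.55
tcp_pos: [0.4473, 0.3179, 0.2589]
orientation: [[-0.892, 0.452, 0.003], [0.452, 0.892, 0.002], [-0.001, 0.003, -1.0]]
contact_force: [-0.4, -0.9, -0.7]
finger_gap: 1.001
grip_force: 0.0
```

```bash
python3 -m creep '[[8.78,[0,0,0],[0,0,8.35]],[8.78,[0,0,0],[0,0,8.35]],[8.78,[0,0,0],[0,0,8.35]],[8.78,[0,0,0],[0,0,8.35]],[8.78,[0,0,0],[0,0,8.35]],[8.78,[0,0,0],[0,0,8.35]],[8.78,[0,0,0],[0,0,8.35]],[8.78,[0,0,0],[0,0,8.35]]]'
python3 -m creep '[[8.78,[0,0,0],[0,0,0]],[8.78,[-2,0.6,0],[0,0,0]],[8.78,[-4,1.2,0],[0,0,0]],[8.78,[-4,1.2,0],[0,0,0]],[8.78,[-4,1.2,0],[0,0,0]],[8.78,[-4,1.2,0],[0,0,0]],[8.78,[-4,1.2,0],[0,0,0]],[8.78,[-4,1.2,0],[0,0,0]]]'
python3 -m creep '[[8.78,[-4,1.2,0],[0,0,0]],[8.78,[-4,1.2,0],[0,0,0]],[8.78,[-4,1.2,0],[0,0,0]],[8.78,[-4,1.2,0],[0,0,0]],[8.78,[-4,1.2,0],[0,0,0]],[8.78,[-4,1.2,0],[0,0,0]],[8.78,[-2,0.5,0],[0,0,0]],[8.78,[0,0,0],[0,0,0]]]'
python3 - <<'E'
from m import *
import pickle
s=arm.observe();save("wrist","w2.png");save("top","top2.png");pickle.dump(s,open("s2.pkl","wb"));to([.574,-.241,.16])
E
```

```text
clock: 9.35
tcp_pos: [0.4464, 0.3173, 0.2559]
orientation: [[0.07, 0.998, -0.001], [0.998, -0.07, -0.0], [-0.001, -0.001, -1.0]]
contact_force: [0.6, -0.2, -0.0]
finger_gap: 1.0
grip_force: 0.0
clock: 10.15
tcp_pos: [0.5078, 0.0513, 0.2562]
orientation: [[0.059, 0.998, 0.0], [0.998, -0.059, 0.0], [0.0, -0.0, -1.0]]
contact_force: [0.2, -0.5, 0.5]
finger_gap: 1.001
grip_force: 0.0
clock: 10.95
tcp_pos: [0.5673, -0.2153, 0.2558]
orientation: [[0.065, 0.998, -0.001], [0.998, -0.065, -0.002], [-0.002, -0.001, -1.0]]
contact_force: [-0.3, -0.8, 0.7]
finger_gap: 0.997
grip_force: 0.0
t 11.05 tcp [ 0.5678 -0.2112  0.2556] yaw y -3.5488488784819547 tilt [-0.001   0.0006 -1.    ] F [ 0.0521 -0.1175  1.0294] gap 8.80933691451422 0.0
need cm tool [-2.946   0.8135  9.5605]
```

View pics/w2.png

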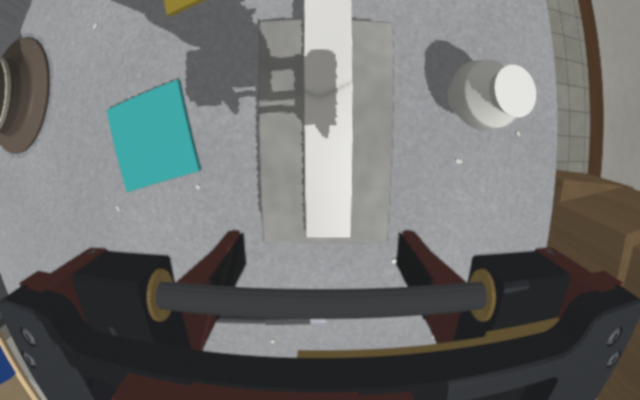

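The wrist view shows the strip between columns 304 and 352, with its rear end at row 237. The block spans columns 260–390, with its rear edge at row 241 and front edge near row 20. The fingers straddle the strip line and the view is clear.

```bash
python3 - <<'E'
from m import *
import pickle
s=pickle.load(open("s2.pkl","rb"))
g=cv2.GaussianBlur(cv2.imread('pics/w2.png',0).astype(np.float32),(3,3),0)
dx=np.diff(g,axis=1);dy=np.diff(g,axis=0)
L=[];Rr=[];BL=[];BR=[]
for r in range(30,232,4):
    if not 45<r<140:
        L.append(wplane(285+dx[r,285:325].argmax()+.5,r,.075,s));Rr.append(wplane(335+dx[r,335:370].argmin()+.5,r,.075,s))
    if r>150: BL.append(wplane(245+np.abs(dx[r,245:280]).argmax()+.5,r,.06,s))
    if r>30: BR.append(wplane(378+np.abs(dx[r,378:402]).argmax()+.5,r,.06,s))
def fit(P,n):
    P=np.array(P,np.float32)[:,:2]; vx,vy,x,y=cv2.fitLine(P,cv2.DIST_HUBER,0,.001,.01).ravel()
    a=np.degrees(np.arctan2(vy,vx))%180; print(n,a,'x at y=-.15:',x+(-.15-y)*vx/vy)
for P,n in((L,'SL'),(Rr,'SR'),(BL,'BL'),(BR,'BR')): fit(P,n)
rear=[wplane(c,225+dy[225:248,c].argmin()+.5,.075,s)[:2] for c in range(310,348,6)];print('strip rear',np.mean(rear,0))
fit([wplane(c,5+np.abs(dy[5:35,c]).argmax()+.5,.06,s) for c in list(range(268,298,4))+list(range(358,388,4))],'front')
print('front pts',[wplane(c,5+np.abs(dy[5:35,c]).argmax()+.5,.06,s)[:2] for c in (270,280,290,365,375,385)])
t=cv2.imread('pics/top2.png');h=cv2.cvtColor(t,cv2.COLOR_BGR2HSV)
m=((h[...,2]>150)&(h[...,1]<60))[160:205,295:330];print('top strip lead',295+np.where(m[20])[0][:3])
cv2.imwrite('pics/c2.png',np.hstack([cv2.resize(t[130:260,170:330],(640,520),interpolation=cv2.INTER_CUBIC)]))
E
```

```text
SL 86.453476 x at y=-.15: 0.5545123
SR 86.57013 x at y=-.15: 0.6044117
BL 87.46578 x at y=-.15: 0.49852738
BR 86.403755 x at y=-.15: 0.6523276
strip rear [ 0.5722 -0.2701]
front 175.13159 x at y=-.15: 2.0696282
front pts [array([ 0.5238, -0.019 ]), array([ 0.535 , -0.0192]), array([ 0.5461, -0.0204]), array([ 0.6289, -0.0251]), array([ 0.6398, -0.0288]), array([ 0.6509, -0.0324])]
top strip lead [311 312 313]
```

View pics/c2.png

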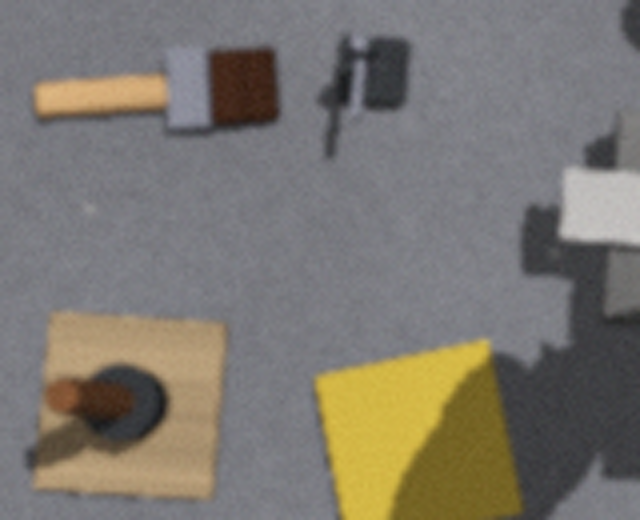

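The crop shows the mallet upright on the plywood pad (head at (120,403)), with the brush and gauge undisturbed. The strip and block are both at about 86.5–87°, so I'll descend to pinch the rear of the strip.

```bash
python3 -m creep '[[8.78,[-1.5,0.4,0],[0,0,0]],[8.78,[-1.4,0.4,1],[0,0,0]],[8.78,[0,0,3],[0,0,0]],[8.78,[0,0,4],[0,0,0]],[8.78,[0,0,4],[0,0,0]],[8.78,[0,0,3],[0,0,0]],[8.78,[0,0,0.5],[0,0,0]],[8.78,[0,0,0],[0,0,0]]]'
python3 -m creep '[[8.78,[0,0,0],[0,0,0]],[8.78,[0,0,0],[0,0,0]]]'
python3 -c "
from m import *
to([.574,-.241,.079])"
```

```text
clock: 11.85
tcp_pos: [0.5738, -0.2412, 0.1004]
orientation: [[0.064, 0.998, -0.002], [0.998, -0.064, 0.0], [-0.0, -0.002, -1.0]]
contact_force: [0.7, -0.1, -0.0]
finger_gap: 0.999
grip_force: 0.0
clock: 12.05
tcp_pos: [0.5753, -0.2414, 0.103]
orientation: [[0.064, 0.998, 0.003], [0.998, -0.064, -0.001], [-0.001, 0.003, -1.0]]
contact_force: [-0.2, 0.5, 0.6]
finger_gap: 0.999
grip_force: 0.0
t 12.05 tcp [ 0.5753 -0.2414  0.103 ] yaw y -3.650824072758213 tilt [ 0.0029 -0.0008 -1.    ] F [-0.1841  0.5237  0.6357] gap 8.769021021702518 0.0
need cm tool [ 0.0327 -0.1429  2.398 ]
```

```bash
python3 -m creep '[[8.78,[0,-0.05,1],[0,0,0]],[8.78,[0,0,0.8],[0,0,0]],[8.78,[0,0,0.2],[0,0,0]],[8.78,[0,0,0],[0,0,0]],[8.78,[0,0,0],[0,0,0]]]'
python3 -m creep '[[8.78,[0,0,0.15],[0,0,0]],[8.78,[0,0,0],[0,0,0]]]'
python3 -m creep '[[8.78,[0,0,0.1],[0,0,0]],[8.78,[0,0,0],[0,0,0]]]'
```

```text
clock: 12.55
tcp_pos: [0.5737, -0.2408, 0.0811]
orientation: [[0.064, 0.998, -0.0], [0.998, -0.064, -0.0], [-0.0, -0.0, -1.0]]
contact_force: [-0.0, -0.2, -0.9]
finger_gap: 1.002
grip_force: 0.0
clock: 12.75
tcp_pos: [0.5738, -0.2408, 0.0796]
orientation: [[0.064, 0.998, 0.0], [0.998, -0.064, -0.0], [-0.0, 0.0, -1.0]]
contact_force: [-0.9, 0.3, -0.4]
finger_gap: 0.999
grip_force: 0.0
clock: 12.95
tcp_pos: [0.5737, -0.2408, 0.0786]
orientation: [[0.064, 0.998, -0.0], [0.998, -0.064, 0.0], [0.0, -0.0, -1.0]]
contact_force: [-0.6, -0.7, -0.4]
finger_gap: 0.999
grip_force: 0.0
```

```bash
python3 -m creep '[[6,[0,0,0],[0,0,0]],[5.5,[0,0,0],[0,0,0]],[5,[0,0,0],[0,0,0]],[4,[0,0,0],[0,0,0]],[4,[0,0,0],[0,0,0]],[4,[0,0,0],[0,0,0]],[4,[0,0,0],[0,0,0]],[4,[0,0,0],[0,0,0]]]' 45
python3 -m creep '[[4,[0,0,0],[0,0,0]],[4,[0,0,0],[0,0,0]]]'
```

```text
clock: 13.75
tcp_pos: [0.5738, -0.2408, 0.0787]
orientation: [[0.064, 0.998, 0.0], [0.998, -0.064, 0.0], [0.0, 0.0, -1.0]]
contact_force: [-0.8, 1.0, 0.9]
finger_gap: 0.565
grip_force: 45.0
clock: 13.95
tcp_pos: [0.5738, -0.2408, 0.0786]
orientation: [[0.064, 0.998, 0.0], [0.998, -0.064, 0.0], [0.0, 0.0, -1.0]]
contact_force: [0.7, 0.1, 0.3]
finger_gap: 0.566
grip_force: 45.0
```

```bash
python3 -m creep '[[4,[0.5,0,0],[0,0,0]],[4,[1,0,0],[0,0,0]],[4,[1,0,0],[0,0,0]],[4,[1,0,0],[0,0,0]],[4,[1,0,0],[0,0,0]],[4,[1,0,0],[0,0,0]],[4,[0.5,0,0],[0,0,0]],[4,[0,0,0],[0,0,0]]]'
```

```text
clock: 14.75
tcp_pos: [0.5779, -0.1787, 0.0787]
orientation: [[0.062, 0.998, -0.0], [0.998, -0.062, 0.002], [0.002, -0.0, -1.0]]
contact_force: [0.3, 2.1, 0.9]
finger_gap: 0.564
grip_force: 45.0
```

```bash
python3 -m creep '[[4,[0.5,0,0],[0,0,0]],[4,[1,0,0],[0,0,0]],[4,[1,0,0],[0,0,0]],[4,[1,0,0],[0,0,0]],[4,[1,0,0],[0,0,0]],[4,[1,0,0],[0,0,0]],[4,[1,0,0],[0,0,0]],[4,[0.5,0,0],[0,0,0]]]'
python3 -m creep '[[4,[0,0,0],[0,0,0]],[4,[0,0,0],[0,0,0]]]'
python3 - <<'E'
from m import *
import pickle
s=arm.observe();save("wrist","w3.png");save("scene","scene3.png");T3=np.mean([save("top","top3.png").astype(float) for _ in range(4)],0)[:,:,::-1]
cv2.imwrite('pics/top3m.png',T3);pickle.dump(s,open("s3.pkl","wb"));to([.58,-.1,.079])
a=cv2.resize(T3[135:200,240:340].astype(np.uint8),(600,390),interpolation=cv2.INTER_CUBIC)
b=cv2.resize(cv2.imread('pics/scene3.png')[150:230,330:430],(245,196),interpolation=cv2.INTER_CUBIC)
w=cv2.resize(cv2.imread('pics/w3.png')[0:200,220:480],(260,200))
o=np.zeros((600,600,3),np.uint8);o[:390]=a;o[395:591,:245]=b;o[395:595,300:560]=w
cv2.imwrite('pics/c3.png',o)
E
```

```text
clock: 15.55
tcp_pos: [0.5823, -0.1099, 0.0788]
orientation: [[0.063, 0.998, 0.0], [0.998, -0.063, 0.0], [0.0, 0.0, -1.0]]
contact_force: [-0.8, -4.9, 2.1]
finger_gap: 0.559
grip_force: 45.0
clock: 15.75
tcp_pos: [0.5824, -0.1093, 0.0787]
orientation: [[0.063, 0.998, 0.0], [0.998, -0.063, 0.002], [0.002, 0.0, -1.0]]
contact_force: [1.0, 0.9, 1.6]
finger_gap: 0.564
grip_force: 45.0
t 16.05 tcp [ 0.5823 -0.1094  0.0786] yaw y -3.607004082248608 tilt [ 0.0001  0.0021 -1.    ] F [1.4485 6.135  2.0685] gap 4.9799178807994755 44.99773442745209
need cm tool [ 0.9232 -0.2931 -0.0346][ WARN:0@5.719] global loadsave.cpp:1063 imwrite_ Unsupported depth image for selected encoder is fallbacked to CV_8U.
```

View pics/c3.png

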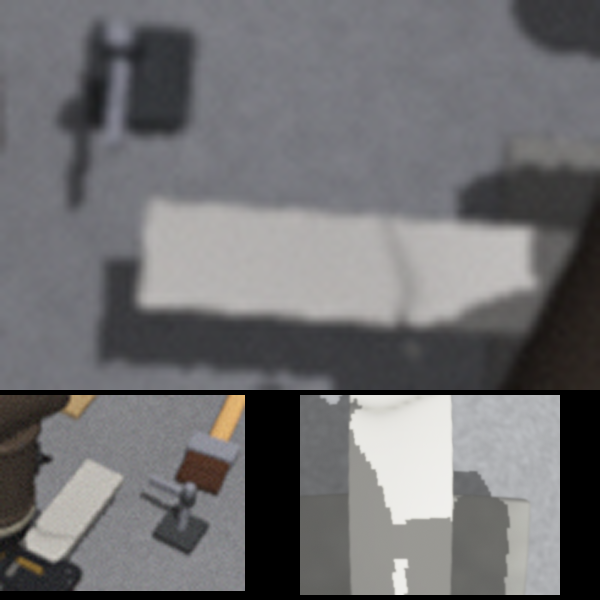

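The crop shows the strip (leading edge from (148,200) to (137,307)) still about 30 px (crop) short of the blade line (tip at (114,140)). It is level and straight. Next I measure the remaining gap at subpixel level.

```bash
cat > gap.py <<'E'
from m import *
import pickle,sys
def gap(f,e0):
    g=cv2.imread(f).astype(np.float32);V=g.mean(2)
    bl=[]
    for r in range(146,157):
        row=V[r,254:265]; w=np.clip(row-np.percentile(row,60),0,None); 
        bl.append(plane("top",254+(w*np.arange(11)).sum()/w.sum(),r,.074)[:2])
    bl=np.array(bl);le=[]
    for r in range(171,185):
        row=V[r,e0-9:e0+10]; lo,hi=np.median(row[:4]),np.median(row[-4:]);th=(lo+hi)/2
        k=np.argmax((row[:-1]<th)&(row[1:]>=th)); le.append(plane("top",e0-9+k+(th-row[k])/(row[k+1]-row[k]),r,.075)[:2])
    le=np.array(le)
    print('blade',bl[0],bl[-1],bl.mean(0),'lead',le[0],le[-1],le.mean(0))
    for yaw in(86.3,86.8,87.3):
        u=np.array([np.cos(np.radians(yaw)),np.sin(np.radians(yaw))]);print(yaw,'gap mm',((bl.mean(0)-le.mean(0))@u)*1e3)
E
python3 - <<'E'
from gap import *
gap('pics/top3m.png',263)
s=pickle.load(open("s3.pkl","rb"))
p=np.array(s["tcp_pos"]);u=np.array([.063,.998]);print('lead from tcp',p[:2]+u*(.28-.0293))
# wrist: block edges/strip edges for yaw
g=cv2.GaussianBlur(cv2.imread('pics/w3.png',0).astype(np.float32),(3,3),0);dx=np.diff(g,axis=1)
for n,a,b,z,r0 in(('SL',262,278,.075,115),('SR',364,380,.075,20)):
    P=np.array([wplane(a+np.abs(dx[r,a:b]).argmax()+.5,r,z,s)[:2] for r in range(r0,200,3)],np.float32)
    v=cv2.fitLine(P,cv2.DIST_HUBER,0,.001,.01).ravel();print(n,np.degrees(np.arctan2(v[1],v[0]))%180)
E
```

```text
blade [0.6841 0.1538] [0.6553 0.1562] [0.6697 0.1548] lead [0.6125 0.1403] [0.5757 0.1416] [0.5941 0.1404]
86.3 gap mm 19.24035310455552
86.8 gap mm 18.589521467273276
87.3 gap mm 17.93727416595903
lead from tcp [0.5982 0.1409]
SL 86.5642
SR 86.53899
```

```bash
python3 -m creep '[[4,[0.5,0,0],[0,0,0]],[4,[0.7,0,0],[0,0,0]],[4,[0.5,0,0],[0,0,0]],[4,[0.1,0,0],[0,0,0]],[4,[0,0,0],[0,0,0]],[4,[0,0,0],[0,0,0]],[4,[0,0,0],[0,0,0]]]'
python3 - <<'E'
from gap import *
M=np.mean([arm.camera("top").astype(float) for _ in range(4)],0)[:,:,::-1].astype(np.uint8);cv2.imwrite('pics/top4.png',M)
s=np.mean([arm.camera("scene").astype(float) for _ in range(4)],0)[:,:,::-1].astype(np.uint8);cv2.imwrite('pics/scene4.png',s)
for e in(260,):gap('pics/top4.png',e)
to([.58,-.09,.0786])
o=np.zeros((600,780,3),np.uint8)
o[:300,:600]=cv2.resize(M[140:190,245:345],(600,300),interpolation=cv2.INTER_CUBIC)
o[305:600,:472]=cv2.resize(s[165:215,340:420],(472,295),interpolation=cv2.INTER_CUBIC)
cv2.imwrite('pics/c4.png',o)
E
```

```text
clock: 16.75
tcp_pos: [0.5831, -0.0957, 0.079]
orientation: [[0.066, 0.998, 0.001], [0.998, -0.066, -0.003], [-0.003, 0.001, -1.0]]
contact_force: [-1.0, -5.6, 3.0]
finger_gap: 0.566
grip_force: 45.0
blade [0.6841 0.1541] [0.6553 0.1561] [0.6697 0.1548] lead [0.6123 0.1529] [0.5755 0.1545] [0.5939 0.1543]
86.3 gap mm 5.443429998486044
86.8 gap mm 4.783472760047246
87.3 gap mm 4.123151241637785
t 17.15 tcp [ 0.5831 -0.0956  0.079 ] yaw y -3.7724503665604594 tilt [ 0.0005 -0.0027 -1.    ] F [-0.7459 -4.8909  2.822 ] gap 4.936403408640477 44.999767541885376
need cm tool [ 0.5417 -0.3446  0.0372]
```

View pics/c4.png

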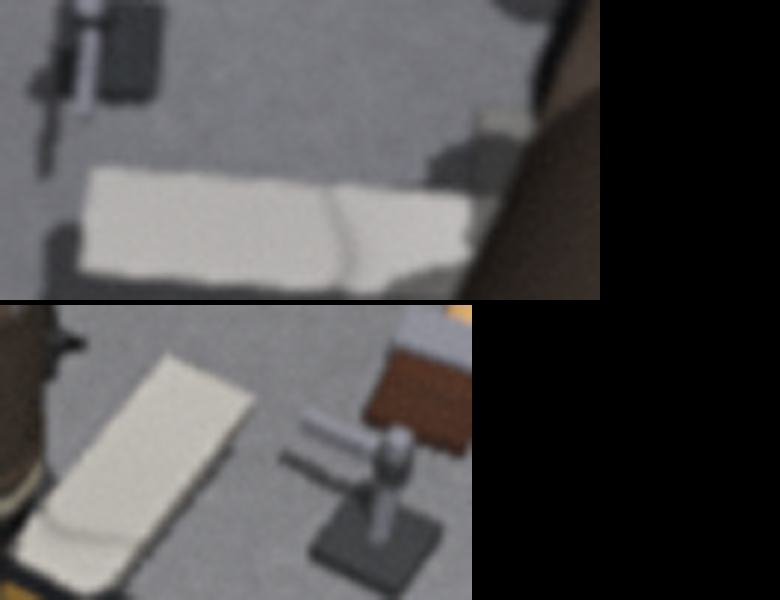

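Both views agree: the strip is square and about 5 mm short. It slightly lags the command because of friction, so I'll creep the rest.

```bash
python3 -m creep '[[4,[0.3,0,0],[0,0,0]],[4,[0.3,0,0],[0,0,0]],[4,[0,0,0],[0,0,0]],[4,[0,0,0],[0,0,0]]]'
python3 - <<'E'
from gap import *
M=np.mean([arm.camera("top").astype(float) for _ in range(4)],0)[:,:,::-1].astype(np.uint8);cv2.imwrite('pics/top5.png',M)
gap('pics/top5.png',258)
to([.5835,-.0903,.0786])
E
```

```text
clock: 17.55
tcp_pos: [0.5835, -0.0896, 0.079]
orientation: [[0.066, 0.998, 0.001], [0.998, -0.066, -0.003], [-0.003, 0.001, -1.0]]
contact_force: [-0.0, -5.1, 3.0]
finger_gap: 0.565
grip_force: 45.0
blade [0.6841 0.1539] [0.6553 0.1561] [0.6697 0.1548] lead [0.6122 0.1597] [0.5754 0.1619] [0.5938 0.1604]
86.3 gap mm -0.7055464258310434
86.8 gap mm -1.3695710672914287
87.3 gap mm -2.0334914106125463
t 17.75 tcp [ 0.5835 -0.0896  0.079 ] yaw y -3.774016681186735 tilt [ 0.0006 -0.0026 -1.    ] F [-0.9228 -5.1709  3.9871] gap 4.9699060783193705 44.998950362205505
need cm tool [-0.0704  0.0012  0.0417]
```

View pics/top5.png

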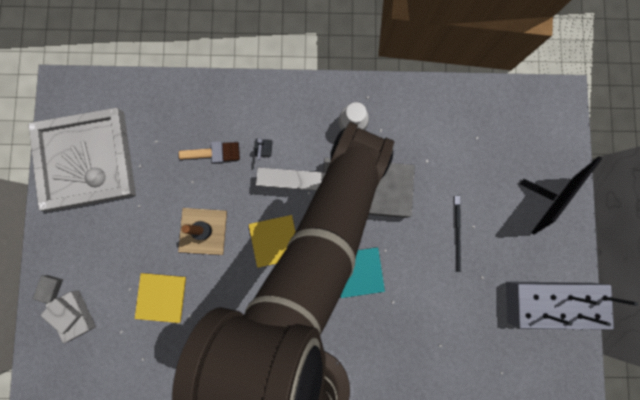

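The mallet stands on the pad at (200,231), the strip end at (257,178) is in line with the blade at (259,150), and the vase, brush and chisel are where they were.

```bash
python3 -c "
from plant import arm
print(arm.sign_off())"
```

```text
the job is handed in; nothing more can be done
None
```

The mallet stands upright on the plywood pad, and I handed the job in at about 18 s with the gripper still holding the strip level on the block, its leading end within about 1 mm of the gauge mark by my camera measurement; the chisel, brush and vase look unmoved.

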